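# Clear the product-shoot table into its trays

## Task

The shoot is over: clear the set. Put both gift boxes in the brown cardboard tray, both camera batteries in the yellow tray and the lens in the black-lined aluminium tray, each set down (not dropped) the right way up as it stands now, flat on the tray's floor with nothing stacked or leaning on a rim. Leave the flower basket and the bead dish where they are.

Things in the scene. Friction and masses are not known exactly. Their poses are not given: they have to be found in the camera images.
- carton: brown kraft cardboard tray, where the gift boxes belong: fixed open tray, outside 122 (its x) x 165 (its y) mm, walls 22 mm high and 4 mm thick, floor 4 mm thick, so 114 x 157 mm inside. Origin at the centre of its underside (the inner floor is 4 mm above), x along its short side, y along its long side, z up.
- battery_tray: yellow plastic tray, where the batteries belong: fixed open tray, outside 122 (its x) x 165 (its y) mm, walls 22 mm high and 4 mm thick, floor 4 mm thick, so 114 x 157 mm inside. Origin at the centre of its underside (the inner floor is 4 mm above), x along its short side, y along its long side, z up.
- lens_tray: bare aluminium tray with a black rubber-lined floor, where the lens belongs: fixed open tray, outside 122 (its x) x 165 (its y) mm, walls 22 mm high and 4 mm thick, floor 4 mm thick, so 114 x 157 mm inside. Origin at the centre of its underside (the inner floor is 4 mm above), x along its short side, y along its long side, z up.
- green_box: green with white daisies on top and a white band; small rigid gift box, 58 (its x) x 42 (its y) x 36 (height) mm, about 90 g. Origin at the centre of its underside, z up.
- yellow_box: yellow with red daisies on top and a red band; small rigid gift box, 58 (its x) x 42 (its y) x 36 (height) mm, about 90 g. Origin at the centre of its underside, z up.
- capped_battery: black camera battery with an orange protective cap over one end (+x); rigid block 56 (its x) x 38 (its y) x 40 (height) mm, about 160 g, lying on the table. Origin at the centre of its underside, z up.
- bare_battery: black camera battery without a cap, four brass contacts on top near one end (+x); rigid block 56 (its x) x 38 (its y) x 40 (height) mm, about 160 g, lying on the table. Origin at the centre of its underside, z up.
- lens: camera lens standing upright on the table: dark cylinder 54 mm in diameter, 42 mm high, bluish glass on top, thin red ring, about 180 g. Origin at the centre of its underside, z up.
- basket: bystander, leave alone: bamboo basket of flowers, 120 (x) x 170 (y) mm, 70 mm high with a hoop handle up to 145 mm. Loose. Origin at the centre of its underside.
- dish: bystander, leave alone: round terracotta dish of wooden beads, 104 mm across, 32 mm high. Loose. Origin at the centre of its underside.

How it is judged:
At the end, for the whole second after the job is handed in: Boxes in the cardboard tray, batteries in the yellow, lens in the aluminium one: origin within 45 mm (tray x) and 66 mm (tray y) of the tray's centre, underside at most 10 mm above the tray's underside (floor: 4 mm), upright within 0.12 rad, released, slower than 0.02 m/s (x of green_box in the frame of carton between -0.045 and 0.045 m and y of green_box in the frame of carton between -0.066 and 0.066 m and z of green_box in the frame of carton between -0.002 and 0.01 m and angle between each of green_box, yellow_box, capped_battery, bare_battery, lens's own z axis and vertical below 0.12 rad and linear speed of each of green_box, yellow_box, capped_battery, bare_battery, lens below 0.02 m/s and x of yellow_box in the frame of carton between -0.045 and 0.045 m and y of yellow_box in the frame of carton between -0.066 and 0.066 m and z of yellow_box in the frame of carton between -0.002 and 0.01 m and x of capped_battery in the frame of battery_tray between -0.045 and 0.045 m and y of capped_battery in the frame of battery_tray between -0.066 and 0.066 m and z of capped_battery in the frame of battery_tray between -0.002 and 0.01 m and x of bare_battery in the frame of battery_tray between -0.045 and 0.045 m and y of bare_battery in the frame of battery_tray between -0.066 and 0.066 m and z of bare_battery in the frame of battery_tray between -0.002 and 0.01 m and x of lens in the frame of lens_tray between -0.045 and 0.045 m and y of lens in the frame of lens_tray between -0.066 and 0.066 m and z of lens in the frame of lens_tray between -0.002 and 0.01 m); the robot touches nothing.
It fails at once if a thing is dropped or thrown: it falls freely faster than 0.7 m/s (about 25 mm of fall) ((contact force between green_box and anything else below 0.05 N and linear speed of green_box above 0.7 m/s) or (contact force between yellow_box and anything else below 0.05 N and linear speed of yellow_box above 0.7 m/s) or (contact force between capped_battery and anything else below 0.05 N and linear speed of capped_battery above 0.7 m/s) or (contact force between bare_battery and anything else below 0.05 N and linear speed of bare_battery above 0.7 m/s) or (contact force between lens and anything else below 0.05 N and linear speed of lens above 0.7 m/s)).
It fails at once if the basket is disturbed (moved more than 25 mm) (distance of basket from where it was at the start of the episode above 0.025 m).
It fails at once if the dish is disturbed (moved more than 25 mm) (distance of dish from where it was at the start of the episode above 0.025 m).
It also fails if it takes over 128 s, if anything falls off the work surface, if the arm or the gripper's body presses on something with over 40 N, if the wrist force passes 120 N, or if a joint passes its speed limit or range.

## Robot

A 6-joint arm with a two-finger parallel gripper is mounted at the origin on the work surface. World frame = base frame: x ahead of the robot, y to its left, z up, the work surface at z = 0. Lengths are in m, angles in rad, forces in N, time in s.
With the tool pointing down it reaches from about 0.35 to 0.725 m from the base axis. Payload 4.3 kg.
Tool frame: the origin (TCP) lies midway between the tips of the shut fingers; the grasp point (between the pads) lies arm.tcp_to_grasp behind it (arm.tcp_to_grasp is the distance from the TCP to the grasp point, in m); z points along the fingers, y is the line along which they close (so a half turn about z gives the same grasp; the last joint's range is limited). The gripper opens to 85 mm and grips with 20 to 120 N. Pads are 22 mm wide; open, the fingers measure 114 mm over their backs; the gripper's body (76 mm by 85 mm) begins 54 mm behind the grasp point. The pads swing forward as they close: fully open they stand 13 mm farther back than shut.
Start: joints at [-0.11, 0.377, 0.081, 1.274, 0, 1.46], TCP at [0.575, 0, 0.231] pointing down, gripper open.
Joint ranges: [-2.72, 2.72], [-0.84, 1.66], [-1.02, 1.22], [-1.77, 2.12], [-1.37, 1.28], [-3.14, 3.14]. Speed limits (rad/s): [2.57, 2.57, 3.14, 3.14, 3.14, 3.14].

## Interface

Orientations are given as a rotation vector (axis times angle).
In Python, from cell import arm gives the robot as it stands.
- The arm moves only by the shell command python3 -m jog 'ROWS' [OPENING] [FORCE]. ROWS is JSON, a list that holds one entry, the list of rows, each a list of 6 numbers: the shift along the tool's x, y, z in cm, then the turn, a rotation vector about the tool's x, y, z in degrees. In form: [[[x, y, z, rx, ry, rz], ...]]. A call has 1 to 10 rows; each row is the pose to reach, as a shift and turn from the pose commanded when the call began, along the tool's axes at that moment; what a row does not reach only later rows make up. A row lasts 1/10 s, in which the tool goes at most 50 mm and 8.59 degrees, less where a joint would pass 70% of its speed; a pose out of reach is approached as far as the arm can. A call with a gripper value outside its range is refused whole. OPENING is the closure, from -1 (fully open) to 1 (shut), so that 0 is half open, set as the call begins (- or left out, the last holds). The fingers move at their own pace and stop on an object; FORCE is the grip in N (left out, the last holds). Time passes only in rows, so rows that repeat a pose let the fingers close. It gives the time, the measured TCP pose, the force, the opening and the grip force at its end, in the units of the state.
- arm.sense(): the state, without advancing time (a new reading comes with each control period).
- arm.grab_frame(name): name is "scene" or "side" or "wrist"; returns a dict with "frame" (480x640x3 uint8, red, green, blue), "vfov" (degrees; the focal length in pixels is half the picture's height over the tangent of half this angle, whatever the lens; pixels are square), "cx", "cy" (the principal point, pixels), "pose" (4x4, takes a point from camera to world coordinates); the wrist camera has in their place "T_tool_cam" (4x4, takes a point from camera to tool coordinates, whose origin is the TCP and whose axes are the flange's). Camera axes: x right, y down, z forward; pixel columns grow to the right and rows downward; lengths in m; the calibration is good to about 2 mm. A picture is of the moment at which its call begins: read the wrist's pose just before it. There is no depth.
- arm.close_job(): hands the job in; it is judged then, once.
The state is a dict: "time_s": time; "joints": joint angles; "qvel": joint speeds; "joint_torque": joint torques, N m; "position": TCP position; "tcp_rot": TCP orientation; "wrist_force": force on the tool from outside, world axes, zero at the start; "ft_torque": the same for the moment, N m; "opening": finger opening in m; "grasp_force": force on a finger pad.
Only numpy, scipy, OpenCV 4.12 (cv2) and the standard library are available. Lean on these libraries where they do the work, as an engineer would, in place of code of your own. Each camera call takes 0.05 s, during which the arm holds its last target. There are 200 camera calls.

## Working session

There is one attempt and no reset: what is moved stays moved. The work goes in short steps, Python scripts to look and compute and a shell command to move; the robot and the scene stay as the last step left them, time stands still between calls to the robot, and variables do not carry over. Pictures are saved under pics/ and viewed, at most 15 in all, crops included, and the job is handed in when it is done.

```bash
mkdir -p pics; ls
python3 - <<'E'
from cell import arm
import cv2
s=arm.sense(); print({k:s[k] for k in('time_s','position','tcp_rot','opening')},arm.tcp_to_grasp)
for n in("scene","side","wrist"):
    f=arm.grab_frame(n); cv2.imwrite(f"pics/{n}0.png",f["frame"][:,:,::-1]); print(n,f["vfov"],f["cx"],f["cy"],f.get("pose",f.get("T_tool_cam")))
E
```

```text
pics
{'time_s': 0.0, 'position': array([5.74346405e-01, 8.18807554e-05, 2.30351957e-01]), 'tcp_rot': array([-2.22036757e+00, -2.22025697e+00,  1.97273326e-03]), 'opening': 0.08540299208745} 0.0187
scene 55.41794501298086 310.3107870062326 243.0091687956825 [[ 0.26165058  0.84700501 -0.46273263  0.99369223]
 [ 0.96512575 -0.22541634  0.13311561 -0.17853604]
 [ 0.0084421  -0.48142495 -0.87644666  0.96180461]
 [ 0.          0.          0.          1.        ]]
side 53.5645877976859 323.7644514719906 246.70950068564017 [[-0.99117725 -0.11291793  0.06940605  0.41749402]
 [-0.13099606  0.75479032 -0.64275314  0.87060296]
 [ 0.02019134 -0.64617421 -0.7629228   1.07982292]
 [ 0.          0.          0.          1.        ]]
wrist 69.85878126742237 319.0574846717235 237.80051001251172 [[ 1.12100317e-03 -9.52604004e-01 -3.04211036e-01  7.79052054e-02]
 [ 9.99999363e-01  1.10902131e-03  2.12169535e-04 -1.15576368e-03]
 [ 1.35262972e-04 -3.04211080e-01  9.52604640e-01 -1.44488255e-01]
 [ 0.00000000e+00  0.00000000e+00  0.00000000e+00  1.00000000e+00]]
```

View pics/scene0.png

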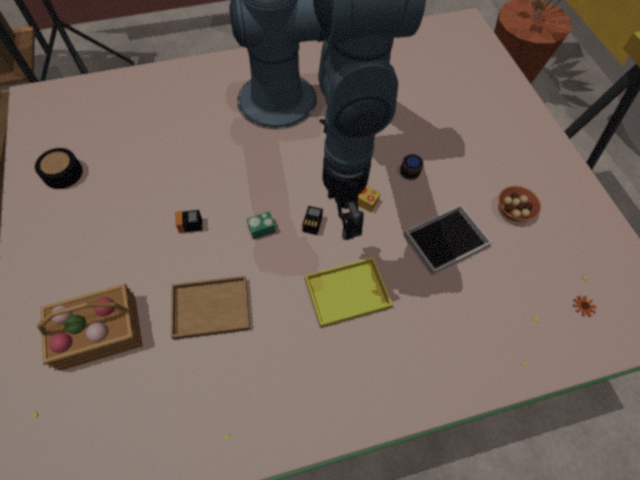

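View pics/side0.png

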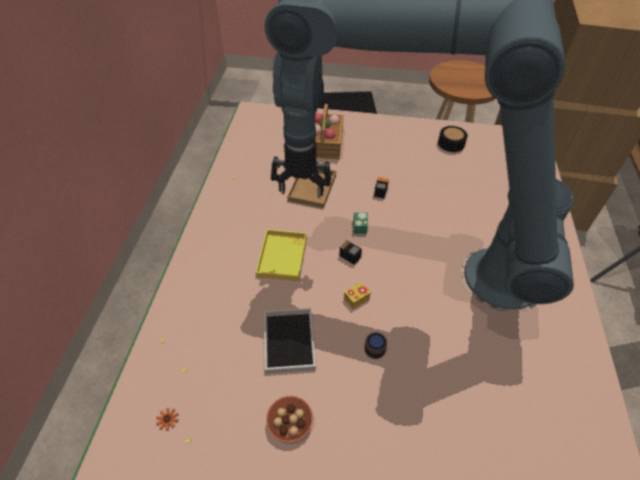

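The scene view shows carton ~(210,307), yellow tray ~(348,292), aluminium tray ~(447,240), capped battery (189,221), green box (261,224), bare battery (313,219), yellow box (368,198, partly hidden), and lens (411,166). In the side view all of these are visible, so I'll enlarge both for corner picking.

Run:
```python
import cv2
a=cv2.imread("pics/scene0.png")[140:345,165:495]; b=cv2.imread("pics/side0.png")[160:375,250:410]
def up(i,s): 
    return cv2.convertScaleAbs(cv2.resize(i,None,fx=s,fy=s,interpolation=cv2.INTER_CUBIC),alpha=1.3,beta=10)
cv2.imwrite("pics/sceneC.png",up(a,2.4)); cv2.imwrite("pics/sideC.png",up(b,2.75))
```

```text
(no output)
```

View pics/sceneC.png

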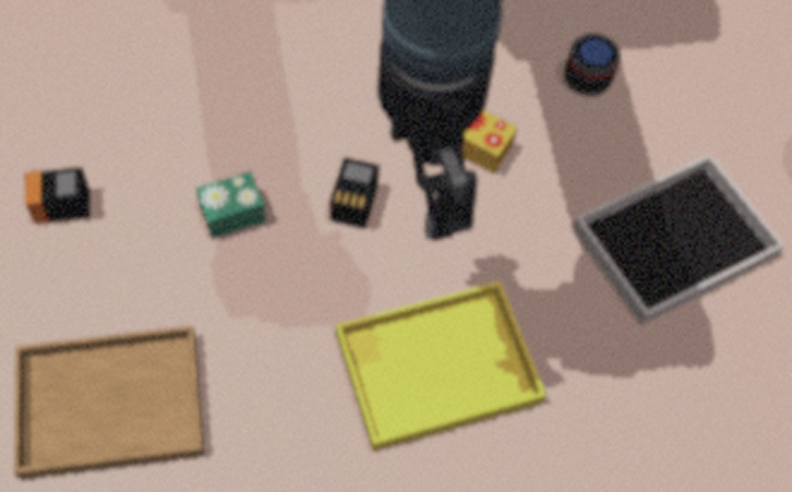

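View pics/sideC.png

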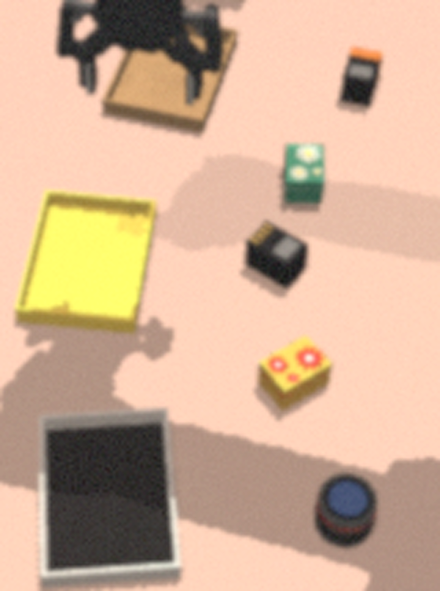

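View pics/wrist0.png

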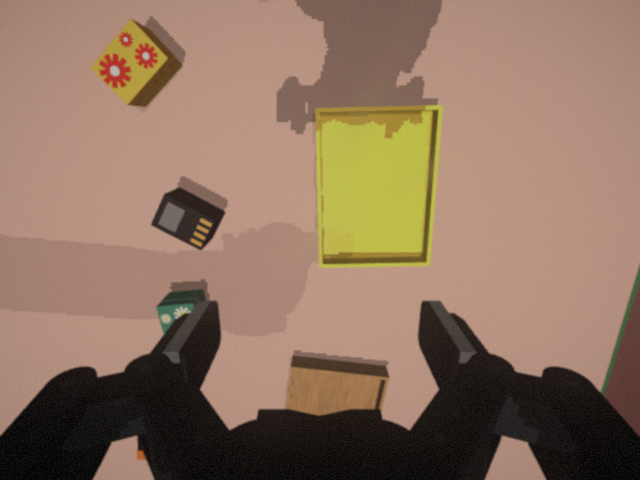

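The crops show every top-face and tray-rim corner apart from the yellow box, which is hidden in the scene view but clear in the side and wrist views. In the wrist view, the yellow box top is at (93–168, 20–105), the bare battery at (152–222, 189–249), and the yellow tray at (316–441, 106–266). Next I'll convert the corners to world positions and check sizes.

```bash
cat > h.py <<'E'
import numpy as np, cv2
from scipy.spatial.transform import Rotation as R
from cell import arm
def cam(n):
    s=arm.sense(); f=arm.grab_frame(n)
    if n=="wrist":
        T=np.eye(4);T[:3,:3]=R.from_rotvec(s["tcp_rot"]).as_matrix();T[:3,3]=s["position"];f["pose"]=T@f["T_tool_cam"]
    return f
def w(f,uv,z):
    fl=240/np.tan(np.radians(f["vfov"]/2)); uv=np.array(uv,float)
    d=np.c_[(uv-[f["cx"],f["cy"]])/fl,np.ones(len(uv))]@f["pose"][:3,:3].T
    o=f["pose"][:3,3]; return (o+d*((z-o[2])/d[:,2:]))[:,:2]
def rect(f,uv,z):
    p=w(f,uv,z)*1000; c,sz,a=cv2.minAreaRect(p.astype(np.float32))
    if sz[0]<sz[1]: sz=sz[::-1]; a-=90   # a = world heading of long side
    return np.round(p.mean(0),1),np.round(sz,1),round((a+90)%180-90,1)
E
python3 - <<'E'
from h import *
F={n:cam(n) for n in("scene","side","wrist")}
C={"scene":lambda p:np.array(p)/2.4+[165,140],"side":lambda p:np.array(p)/2.75+[250,160],"wrist":np.array}
for n,c,z,p in [
("carton","scene",.022,[(17,347),(193,328),(205,452),(17,472)]),
("ytray","scene",.022,[(338,325),(500,285),(546,396),(375,446)]),
("ytray","side",.022,[(48,192),(156,200),(136,324),(18,316)]),
("ytray","wrist",.022,[(316,108),(441,106),(430,265),(321,266)]),
("ltray","scene",.022,[(578,220),(711,159),(780,243),(643,320)]),
("ltray","side",.022,[(43,415),(166,410),(180,572),(43,580)]),
("capped","scene",.04,[(27,172),(83,168),(89,203),(33,207)]),
("capped","side",.04,[(352,50),(382,52),(375,88),(345,86)]),
("green","scene",.036,[(197,188),(252,174),(266,205),(211,221)]),
("green","side",.036,[(286,146),(322,144),(323,177),(286,178)]),
("bare","scene",.04,[(341,160),(379,165),(370,202),(332,195)]),
("bare","side",.04,[(266,222),(308,240),(290,266),(248,248)]),
("bare","wrist",.04,[(178,189),(222,214),(201,249),(152,223)]),
("yellow","side",.036,[(259,371),(306,340),(330,361),(282,393)]),
("yellow","wrist",.036,[(133,20),(168,58),(130,105),(93,66)])]:
    print(n,c,*rect(F[c],C[c](p),z))
print(w(F["scene"],C["scene"]([(597,52)]),.042),w(F["side"],C["side"]([(348,499)]),.042))
for n,c,z,p in [("basket","scene",.07,[(43,318),(130,288),(140,345),(50,365)]),("dish","scene",.03,[(519,205)])]: print(n,w(F[c],p,z))
E
```

```text
carton scene [ 592.  -287.4] [167.1 121.8] 81.9
ytray scene [635.4  14.5] [163.5 122.7] -89.3
ytray side [627.6  20.1] [171.6 119.2] -88.0
ytray wrist [633.2  15.2] [166.6 120.6] -88.2
ltray scene [566.7 282.7] [168.2 120.1] -77.1
ltray side [559.7 290.2] [169.1 118.8] -78.0
capped scene [ 368.3 -298. ] [62.  41.4] 80.1
capped side [ 359.5 -292.5] [68.3 35.4] 86.0
green scene [ 420.4 -134.9] [58.9 41. ] -85.9
green side [ 416.4 -136.4] [54.2 40.5] -84.6
bare scene [435.6 -12.2] [44.3 38.4] -27.1
bare side [433.8  -9.7] [49.4 41.1] -21.7
bare wrist [441.7  -9.6] [56.1 45.4] -31.5
yellow side [403.5 138.5] [62.3 33.1] 45.9
yellow wrist [405.4 133.1] [56.  42.8] 40.8
[[0.34739006 0.27820958]] [[0.34384449 0.27914312]]
basket [[ 0.55095067 -0.61353571]
 [ 0.52952    -0.4381448 ]
 [ 0.65830578 -0.4287209 ]
 [ 0.65308424 -0.59967943]]
dish [[0.53067956 0.48474852]]
```

```bash
cat > plan.py <<'E'
# plan.py x y z heading (mm, deg of tool x = object's long side) -> shift cm in tool axes + turn
import sys
from h import *
s=arm.sense(); Rm=R.from_rotvec(s["tcp_rot"]).as_matrix(); x,y,z,h=map(float,sys.argv[1:5])
d=Rm.T@(np.array([x,y,z])/1000-s["position"])*100
c,n=np.cos(np.radians(h)),np.sin(np.radians(h)); W=np.array([[c,n,0],[n,-c,0],[0,0,-1]]).T
ts=[np.degrees(R.from_matrix(Rm.T@W@k).as_rotvec()) for k in(np.eye(3),np.diag([-1,-1,1]))]
print("t",round(s["time_s"],2),"pos",np.round(s["position"]*1000,1),"q6",round(s["joints"][5],2),"open",round(s["opening"]*1000,1),"grip",np.round(s["grasp_force"],1))
print("shift",np.round(d,2),"turn",np.round(ts[0],1),"or",np.round(ts[1],1))
E
python3 plan.py 438 -10 130 -30
```

```text
t 0.3 pos [574.8   0.  231. ] q6 1.46 open 85.2 grip 0.0
shift [ -1.01 -13.67  10.11] turn [ -0.   0. 120.] or [ -0.  -0. -60.]
```

```bash
python3 -m jog '[[[-1,-13.7,10.1,0,0,-60],[-1,-13.7,10.1,0,0,-60],[-1,-13.7,10.1,0,0,-60],[-1,-13.7,10.1,0,0,-60],[-1,-13.7,10.1,0,0,-60],[-1,-13.7,10.1,0,0,-60],[-1,-13.7,10.1,0,0,-60],[-1,-13.7,10.1,0,0,-60],[-1,-13.7,10.1,0,0,-60],[-1,-13.7,10.1,0,0,-60]]]' -1 60; python3 plan.py 438 -10 2 150
python3 - <<'E'
from h import *
cv2.imwrite("pics/w1.png",cam("wrist")["frame"][:,:,::-1])
E
```

```text
time_s: 1.3
position: [0.4381, -0.01, 0.1303]
tcp_rot: [0.816, 3.034, 0.0]
wrist_force: [-0.0, 0.3, -0.2]
opening: 0.0852
grasp_force: 0.0
t 1.3 pos [438.1 -10.  130.3] q6 0.36 open 85.2 grip 0.0
shift [ 1.000e-02 -1.000e-02  1.283e+01] turn [ 0.   0.  -0.1] or [  0.   -0.  179.9]
```

View pics/w1.png

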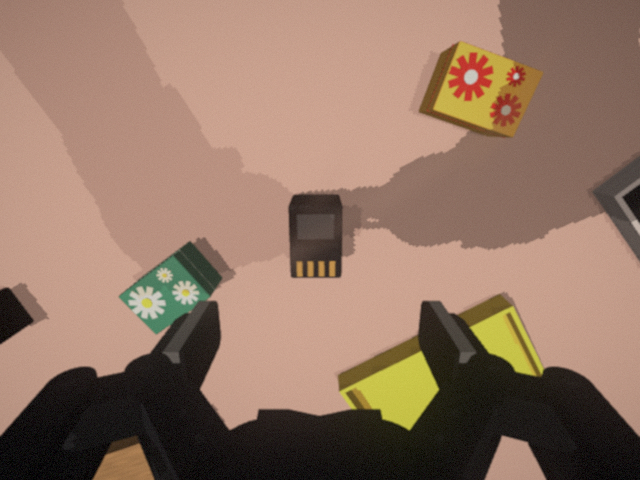

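The bare battery's top at (290–342, 207–277) sits straight and centred between the fingers, and the green and yellow boxes are both in view. Descending to grasp.

```bash
python3 -m jog '[[[0,0,4,0,0,0],[0,0,8,0,0,0],[0,0,11,0,0,0],[0,0,12.8,0,0,0],[0,0,12.8,0,0,0],[0,0,12.8,0,0,0]]]' -1 60; python3 -m jog '[[[0,0,0,0,0,0],[0,0,0,0,0,0],[0,0,0,0,0,0],[0,0,0,0,0,0],[0,0,0,0,0,0],[0,0,0,0,0,0],[0,0,0,0,0,0],[0,0,0,0,0,0]]]' 1 60;  python3 -m jog '[[[0,0,-1,0,0,0],[0,0,-3,0,0,0],[0,0,-6,0,0,0],[0,0,-9,0,0,0],[0,0,-10,0,0,0],[0,0,-10,0,0,0]]]'; python3 plan.py 634 -19 102 91.8
python3 - <<'E'
from h import *
f=cam("wrist")  # recompute from w1 pose
T=np.eye(4);T[:3,:3]=R.from_rotvec([.816,3.034,0]).as_matrix();T[:3,3]=[.4381,-.01,.1303];f["pose"]=T@f["T_tool_cam"]
print("green",*rect(f,[(120,297),(187,246),(217,283),(156,333)],.036)); print("yellow",*rect(f,[(460,42),(542,70),(513,137),(434,112)],.036))
print("bare",*rect(f,[(290,208),(342,208),(341,277),(291,277)],.04))
cv2.imwrite("pics/w2.png",f["frame"][:,:,::-1])
E
```

```text
time_s: 1.95
position: [0.4381, -0.01, 0.0025]
tcp_rot: [-0.814, -3.034, 0.0]
wrist_force: [0.4, 0.6, 0.8]
opening: 0.0855
grasp_force: 0.0
time_s: 2.75
position: [0.439, -0.0104, 0.0033]
tcp_rot: [0.813, 3.032, -0.001]
wrist_force: [-0.8, -0.8, 5.8]
opening: 0.0376
grasp_force: 61.0
time_s: 3.35
position: [0.4395, -0.0102, 0.1038]
tcp_rot: [0.812, 3.031, 0.001]
wrist_force: [-0.0, -0.8, -1.5]
opening: 0.0374
grasp_force: 60.3
t 3.35 pos [439.5 -10.2 103.8] q6 0.36 open 37.4 grip 60.3
shift [-17.28   8.96   0.26] turn [ 0.2  0.1 58.2] or [  -0.2    0.2 -121.8]
green [ 415.  -129.7] [70.5 39.5] -83.7
yellow [404.2 133.9] [56.5 42.3] 43.9
bare [437.1 -12.6] [52.5 37.2] -30.0
```

```bash
python3 -m jog '[[[-2,1,0,0,0,7],[-5,2.6,0,0,0,15],[-8.5,4.4,0,0,0,23],[-12,6.2,0,0,0,31],[-15,7.8,0,0,0,39],[-16.5,8.6,0,0,0,47],[-17.3,9,0.2,0,0,55],[-17.3,9,0.2,0,0,58],[-17.3,9,0.2,0,0,58],[-17.3,9,0.2,0,0,58]]]'; python3 plan.py 634 -19 7 91.8
```

```text
time_s: 4.4
position: [0.6315, -0.0184, 0.0983]
tcp_rot: [-2.179, -2.259, 0.003]
wrist_force: [0.0, 0.4, -2.5]
opening: 0.0374
grasp_force: 60.5
t 4.4 pos [631.5 -18.4  98.3] q6 1.41 open 37.4 grip 60.5
shift [-0.08  0.28  9.13] turn [-0.2 -0.   0.3] or [ 1.000e-01 -3.000e-01 -1.797e+02]
```

```bash
python3 -m jog '[[[0,0.3,3,0,0,0],[0,0.3,6,0,0,0],[0,0.3,7.5,0,0,0],[0,0.3,8.3,0,0,0],[0,0.3,8.7,0,0,0],[0,0.3,8.9,0,0,0],[0,0.3,9,0,0,0],[0,0.3,9,0,0,0]]]'; python3 plan.py 634 -19 7 91.8
```

```text
time_s: 5.2
position: [0.6366, -0.0185, 0.0112]
tcp_rot: [2.181, 2.259, 0.002]
wrist_force: [-0.1, -0.6, -1.3]
opening: 0.0373
grasp_force: 60.6
t 5.2 pos [636.6 -18.5  11.2] q6 1.41 open 37.3 grip 60.6
shift [-0.04 -0.27  0.42] turn [0.1 0.  0.2] or [  -0.     0.2 -179.8]
```

```bash
python3 -m jog '[[[0,0,0.2,0,0,0],[0,0,0.3,0,0,0],[0,0,0.4,0,0,0],[0,0,0.4,0,0,0]]]'; python3 -m jog '[[[0,0,0,0,0,0],[0,0,0,0,0,0]]]'
```

```text
time_s: 5.6
position: [0.6362, -0.0184, 0.0074]
tcp_rot: [2.182, 2.259, 0.001]
wrist_force: [-1.9, 0.9, 3.8]
opening: 0.0376
grasp_force: 61.3
time_s: 5.8
position: [0.6362, -0.0185, 0.0074]
tcp_rot: [2.182, 2.259, 0.001]
wrist_force: [-3.0, -0.1, 6.2]
opening: 0.0374
grasp_force: 61.3
```

```bash
python3 -m jog '[[[0,0,0,0,0,0],[0,0,0,0,0,0],[0,0,0,0,0,0],[0,0,0,0,0,0],[0,0,-2,0,0,0],[0,0,-5,0,0,0],[0,0,-9.5,0,0,0],[0,0,-12.5,0,0,0],[0,0,-12.5,0,0,0]]]' -0.3 60; python3 plan.py 404 134 130 42.5
python3 - <<'E'
from h import *
cv2.imwrite("pics/w3.png",cam("wrist")["frame"][:,:,::-1])
E
```

```text
time_s: 6.7
position: [0.6397, -0.0189, 0.1371]
tcp_rot: [2.177, 2.254, 0.01]
wrist_force: [-0.3, -0.3, 1.3]
opening: 0.0554
grasp_force: 0.0
t 6.7 pos [639.7 -18.9 137.1] q6 1.41 open 55.4 grip 0.0
shift [ 16.11 -23.02   0.45] turn [ 0.6 -0.2 49.5] or [   0.2    0.7 -130.5]
```

View pics/w3.png

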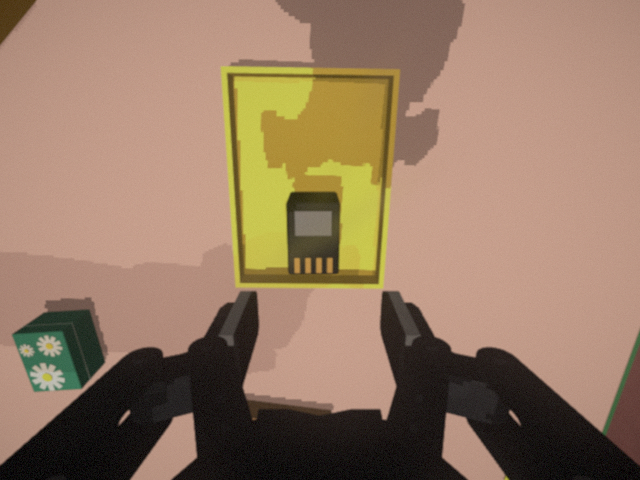

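The bare battery stands flat inside the yellow tray at its near end (287–340, 205–273), clear of the walls. Next is the yellow box.

```bash
python3 -m jog '[[[16.1,-23,0.5,0.5,0,49.5],[16.1,-23,0.5,0.5,0,49.5],[16.1,-23,0.5,0.5,0,49.5],[16.1,-23,0.5,0.5,0,49.5],[16.1,-23,0.5,0.5,0,49.5],[16.1,-23,0.5,0.5,0,49.5],[16.1,-23,0.5,0.5,0,49.5],[16.1,-23,0.5,0.5,0,49.5],[16.1,-23,0.5,0.5,0,49.5],[16.1,-23,0.5,0.5,0,49.5]]]' -1 60; python3 plan.py 404 134 2 42.5
python3 - <<'E'
from h import *
f=cam("wrist"); cv2.imwrite("pics/w4.png",f["frame"][:,:,::-1])
# yellow top by colour
hsv=cv2.cvtColor(f["frame"],cv2.COLOR_RGB2HSV); m=cv2.inRange(hsv,(18,140,150),(32,255,255)); m[:80]=0;m[300:]=0
c=max(cv2.findContours(m,0,2)[0],key=cv2.contourArea); print(cv2.minAreaRect(c)); print(rect(f,cv2.boxPoints(cv2.minAreaRect(c)),.036))
E
```

```text
time_s: 7.75
position: [0.4014, 0.134, 0.1261]
tcp_rot: [-2.923, -1.135, 0.009]
wrist_force: [0.9, -0.2, 0.3]
opening: 0.0852
grasp_force: 0.0
t 7.75 pos [401.4 134.  126.1] q6 2.57 open 85.2 grip 0.0
shift [ 0.23  0.26 12.41] turn [-0.4  0.2 -0. ] or [  0.3   0.7 180. ]
((587.0, 146.0), (132.0, 104.0), 90.0)
(array([566.1,  47.7]), array([99.1, 70.6]), 53.4)
```

```bash
python3 -m jog '[[[0.2,0.2,4,0,0,0],[0.2,0.2,8,0,0,0],[0.2,0.2,11,0,0,0],[0.2,0.2,12.3,0,0,0],[0.2,0.2,12.3,0,0,0],[0.2,0.2,12.3,0,0,0]]]' -1 60; python3 -m jog '[[[0,0,0,0,0,0],[0,0,0,0,0,0],[0,0,0,0,0,0],[0,0,0,0,0,0],[0,0,0,0,0,0],[0,0,0,0,0,0],[0,0,0,0,0,0],[0,0,0,0,0,0]]]' 1 60;  python3 -m jog '[[[0,0,-1,0,0,0],[0,0,-3,0,0,0],[0,0,-6,0,0,0],[0,0,-9,0,0,0],[0,0,-10,0,0,0],[0,0,-10,0,0,0]]]'; python3 plan.py 597 -252 102 81.9
```

```text
time_s: 8.4
position: [0.4029, 0.1344, 0.0034]
tcp_rot: [-2.923, -1.136, 0.01]
wrist_force: [-0.4, 0.2, 0.4]
opening: 0.0853
grasp_force: 0.0
time_s: 9.2
position: [0.4034, 0.1348, 0.0043]
tcp_rot: [-2.923, -1.137, 0.006]
wrist_force: [-0.6, -0.0, 5.2]
opening: 0.0416
grasp_force: 61.0
time_s: 9.8
position: [0.4046, 0.1347, 0.105]
tcp_rot: [-2.923, -1.137, 0.003]
wrist_force: [0.1, -0.2, -1.7]
opening: 0.0415
grasp_force: 60.7
t 9.8 pos [404.6 134.7 105. ] q6 2.57 open 41.5 grip 60.7
shift [-11.94  41.51   0.07] turn [ -0.3  -0.1 -39.4] or [-1.000e-01  4.000e-01  1.406e+02]
```

```bash
python3 -m jog '[[[-0.6,2,0,0,0,-2],[-1.5,5,0,0,0,-5],[-2.6,9,0,0,0,-9],[-3.7,13,0,0,0,-12],[-4.8,17,0,0,0,-16],[-6,21,0,0,0,-20],[-7.2,25,0,0,0,-24],[-8.3,29,0,0,0,-28],[-9.5,33,0,0,0,-31],[-10.5,36.5,0,0,0,-35]]]';  python3 -m jog '[[[-1,3,0,0,0,-2],[-1.7,4.5,0,0,0,-4],[-2,5,0,0,0,-4.4],[-2,5,0,0,0,-4.4],[-2,5,0,0,0,-4.4]]]'; python3 plan.py 597 -252 102 81.9
python3 - <<'E'
from h import *
cv2.imwrite("pics/w5.png",cam("wrist")["frame"][:,:,::-1])
E
```

```text
time_s: 10.8
position: [0.5717, -0.2072, 0.0986]
tcp_rot: [-2.441, -1.962, 0.008]
wrist_force: [0.2, 0.2, -1.0]
opening: 0.0412
grasp_force: 60.8
time_s: 11.3
position: [0.6154, -0.235, 0.0994]
tcp_rot: [-2.365, -2.052, 0.007]
wrist_force: [0.5, -1.0, -0.4]
opening: 0.041
grasp_force: 60.8
t 11.3 pos [ 615.4 -235.    99.4] q6 1.25 open 41.0 grip 60.8
shift [-1.94 -1.59 -0.25] turn [-0.6 -0.2 -0. ] or [ -0.3   1.  180. ]
```

View pics/w5.png

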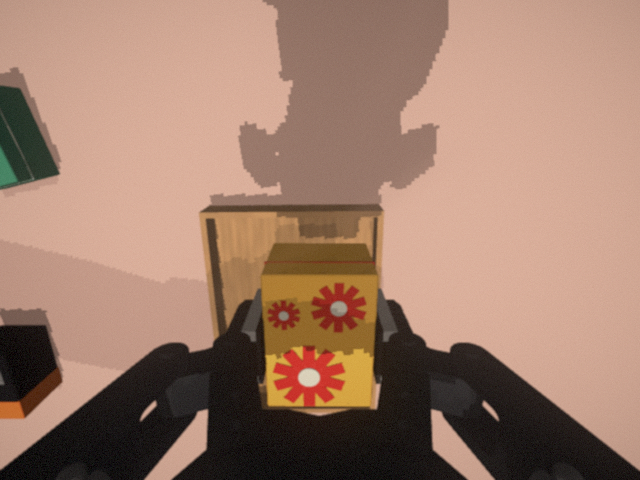

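The box is held square, with the carton's +y rim at (202–383, 207) parallel to the gripper. I'll check that edge against my carton pose.

```bash
python3 - <<'E'
from h import *
f=cam("wrist"); p=w(f,[(201,207),(383,207)],.022)*1000; print(p)
e=p[0]-p[1]; print("len",np.hypot(*e)); e/=np.hypot(*e); n=np.array([e[1],-e[0]]); n*=-np.sign(n[1]); print("centre",p.mean(0)+82.5*n,"long heading",np.degrees(np.arctan2(-n[1],-n[0])))
E
python3 -m jog '[[[-1,-1,0,0,0,0],[-1.9,-1.6,0,0,0,0],[-1.9,-1.6,0,0,0,0],[-1.9,-1.6,0,0,0,0]]]'; python3 plan.py 597 -252 8 81.9
```

```text
[[ 540.07339351 -195.89427281]
 [ 659.31579286 -212.42895867]]
len 120.38332790605844
centre [ 588.36319367 -285.87972502] long heading 82.10545176528429
time_s: 11.8
position: [0.5977, -0.2531, 0.1008]
tcp_rot: [-2.368, -2.053, 0.005]
wrist_force: [0.9, 0.4, -0.7]
opening: 0.0414
grasp_force: 60.8
t 11.8 pos [ 597.7 -253.1  100.8] q6 1.22 open 41.4 grip 60.8
shift [ 0.07 -0.01  9.29] turn [-0.4 -0.1 -0.1] or [ -0.2   0.7 179.9]
```

```bash
python3 -m jog '[[[0,-0.2,3,0,0,0],[0,-0.2,6,0,0,0],[0,-0.2,7.5,0,0,0],[0,-0.2,8.3,0,0,0],[0,-0.2,8.7,0,0,0],[0,-0.2,8.9,0,0,0],[0,-0.2,9.0,0,0,0],[0,-0.2,9.0,0,0,0],[0,-0.2,9.0,0,0,0]]]'
```

```text
time_s: 12.7
position: [0.5961, -0.2523, 0.0113]
tcp_rot: [-2.368, -2.055, 0.005]
wrist_force: [0.2, 0.5, 0.0]
opening: 0.0414
grasp_force: 60.8
```

```bash
python3 -m jog '[[[0,0,0.1,0,0,0],[0,0,0.2,0,0,0],[0,0,0.3,0,0,0],[0,0,0.3,0,0,0],[0,0,0.3,0,0,0]]]'
```

```text
time_s: 13.2
position: [0.5957, -0.2521, 0.0085]
tcp_rot: [-2.368, -2.055, 0.006]
wrist_force: [-3.0, 1.6, 5.4]
opening: 0.0412
grasp_force: 61.5
```

Contact at 5 N, so I'll release, rise and head to the green box at (418,-135), heading -85.

```bash
python3 -m jog '[[[0,0,0,0,0,0],[0,0,0,0,0,0],[0,0,0,0,0,0],[0,0,0,0,0,0],[0,0,-2,0,0,0],[0,0,-5,0,0,0],[0,0,-9.5,0,0,0],[0,0,-12.5,0,0,0],[0,0,-12.5,0,0,0],[0,0,-12.5,0,0,0]]]' -0.3 60; python3 plan.py 418 -134 130 -85
```

```text
time_s: 14.2
position: [0.5971, -0.2527, 0.1332]
tcp_rot: [-2.369, -2.055, 0.005]
wrist_force: [0.1, -0.7, -0.8]
opening: 0.0556
grasp_force: 0.0
t 14.2 pos [ 597.1 -252.7  133.2] q6 1.21 open 55.6 grip 0.0
shift [  9.23 -19.4    0.45] turn [ -0.2   0.5 166.9] or [ -0.3  -0.1 -13.1]
```

```bash
python3 -m jog '[[[9.2,-19.4,0.4,0,0,-13],[9.2,-19.4,0.4,0,0,-13],[9.2,-19.4,0.4,0,0,-13],[9.2,-19.4,0.4,0,0,-13],[9.2,-19.4,0.4,0,0,-13],[9.2,-19.4,0.4,0,0,-13],[9.2,-19.4,0.4,0,0,-13],[9.2,-19.4,0.4,0,0,-13]]]' -1 60; python3 plan.py 418 -134 2 95
python3 - <<'E'
from h import *
cv2.imwrite("pics/w6.png",cam("wrist")["frame"][:,:,::-1])
E
```

```text
time_s: 15.0
position: [0.4184, -0.1347, 0.13]
tcp_rot: [-2.12, -2.309, 0.004]
wrist_force: [-0.2, -1.2, 0.8]
opening: 0.0855
grasp_force: 0.0
t 15.0 pos [ 418.4 -134.7  130. ] q6 1.03 open 85.5 grip 0.0
shift [ 0.03  0.05 12.8 ] turn [-0.4 -0.2 -0.1] or [ -0.3   0.6 179.9]
```

View pics/w6.png

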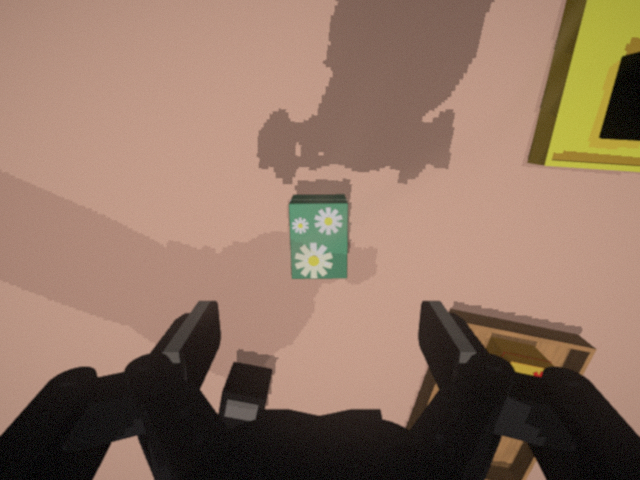

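The green box at (290–348, 203–278) is centred and square to the fingers, and the yellow box shows inside the carton at lower right. Grasping now.

```bash
python3 -m jog '[[[0,0,4,0,0,0],[0,0,8,0,0,0],[0,0,11,0,0,0],[0,0,12.7,0,0,0],[0,0,12.7,0,0,0],[0,0,12.7,0,0,0]]]' -1 60; python3 -m jog '[[[0,0,0,0,0,0],[0,0,0,0,0,0],[0,0,0,0,0,0],[0,0,0,0,0,0],[0,0,0,0,0,0],[0,0,0,0,0,0],[0,0,0,0,0,0],[0,0,0,0,0,0]]]' 1 60;  python3 -m jog '[[[0,0,-1,0,0,0],[0,0,-3,0,0,0],[0,0,-6,0,0,0],[0,0,-9,0,0,0],[0,0,-10,0,0,0],[0,0,-10,0,0,0]]]'; python3 plan.py 585 -321 102 82
```

```text
time_s: 15.65
position: [0.417, -0.134, 0.0033]
tcp_rot: [-2.119, -2.308, 0.005]
wrist_force: [0.3, -0.4, 0.7]
opening: 0.0858
grasp_force: 0.0
time_s: 16.45
position: [0.4174, -0.1341, 0.0044]
tcp_rot: [-2.121, -2.31, 0.003]
wrist_force: [0.6, 0.4, 5.9]
opening: 0.0413
grasp_force: 61.0
time_s: 17.05
position: [0.4185, -0.1346, 0.105]
tcp_rot: [-2.122, -2.311, 0.003]
wrist_force: [-0.7, -0.3, -1.2]
opening: 0.041
grasp_force: 60.6
t 17.05 pos [ 418.5 -134.6  105. ] q6 1.03 open 41.0 grip 60.6
shift [-20.    14.99   0.21] turn [-0.2 -0.1 12.9] or [ 1.000e-01 -3.000e-01 -1.671e+02]
```

```bash
python3 -m jog '[[[-2.4,1.8,0,0,0,2],[-5,3.7,0,0,0,4],[-8,6,0,0,0,6],[-11,8.2,0,0,0,8],[-14,10.4,0,0,0,10],[-17,12.7,0,0,0,12],[-19,14.3,0,0,0,13],[-20.1,15,0,0,0,13],[-20.1,15,0,0,0,13],[-20.1,15,0,0,0,13]]]';  python3 plan.py 585 -322 8 82
```

```text
time_s: 18.05
position: [0.5825, -0.3204, 0.0994]
tcp_rot: [-2.365, -2.052, 0.007]
wrist_force: [-0.3, -0.0, -1.0]
opening: 0.0414
grasp_force: 60.7
t 18.05 pos [ 582.5 -320.4   99.4] q6 1.11 open 41.4 grip 60.7
shift [-0.16  0.37  9.14] turn [-0.6 -0.2 -0.1] or [ -0.3   1.  179.9]
```

```bash
python3 -m jog '[[[-0.2,0.2,3,0,0,0],[-0.2,0.2,6,0,0,0],[-0.2,0.2,7.5,0,0,0],[-0.2,0.2,8.3,0,0,0],[-0.2,0.2,8.6,0,0,0],[-0.2,0.2,8.8,0,0,0],[-0.2,0.2,8.9,0,0,0],[-0.2,0.2,8.9,0,0,0],[-0.2,0.2,8.9,0,0,0]]]'; python3 -m jog '[[[0,0,0.1,0,0,0],[0,0,0.2,0,0,0],[0,0,0.2,0,0,0]]]'
```

```text
time_s: 18.95
position: [0.5853, -0.3236, 0.0132]
tcp_rot: [-2.368, -2.055, 0.005]
wrist_force: [0.8, -0.2, -0.4]
opening: 0.041
grasp_force: 60.8
time_s: 19.25
position: [0.5846, -0.3232, 0.0102]
tcp_rot: [-2.367, -2.054, 0.006]
wrist_force: [0.5, 0.0, -0.1]
opening: 0.0411
grasp_force: 60.8
```

```bash
python3 -m jog '[[[0,0,0.1,0,0,0],[0,0,0.2,0,0,0],[0,0,0.2,0,0,0]]]'
```

```text
time_s: 19.55
position: [0.5847, -0.3233, 0.0085]
tcp_rot: [-2.367, -2.054, 0.006]
wrist_force: [-1.0, -0.2, 1.2]
opening: 0.0412
grasp_force: 60.7
```

```bash
python3 -m jog '[[[0,0,0,0,0,0],[0,0,0,0,0,0],[0,0,0,0,0,0],[0,0,0,0,0,0],[0,0,-2,0,0,0],[0,0,-5,0,0,0],[0,0,-9.5,0,0,0],[0,0,-12.5,0,0,0],[0,0,-12.5,0,0,0],[0,0,-12.5,0,0,0]]]' -0.3 60; python3 plan.py 366 -297 130 82
python3 - <<'E'
from h import *
cv2.imwrite("pics/w7.png",cam("wrist")["frame"][:,:,::-1])
E
```

```text
time_s: 20.55
position: [0.5863, -0.3241, 0.1342]
tcp_rot: [-2.369, -2.056, 0.005]
wrist_force: [-0.5, -0.6, -0.5]
opening: 0.0551
grasp_force: 0.0
t 20.55 pos [ 586.3 -324.1  134.2] q6 1.11 open 55.1 grip 0.0
shift [ -0.42 -22.19   0.56] turn [-0.3 -0.1 -0.1] or [-1.000e-01  5.000e-01  1.799e+02]
```

View pics/w7.png

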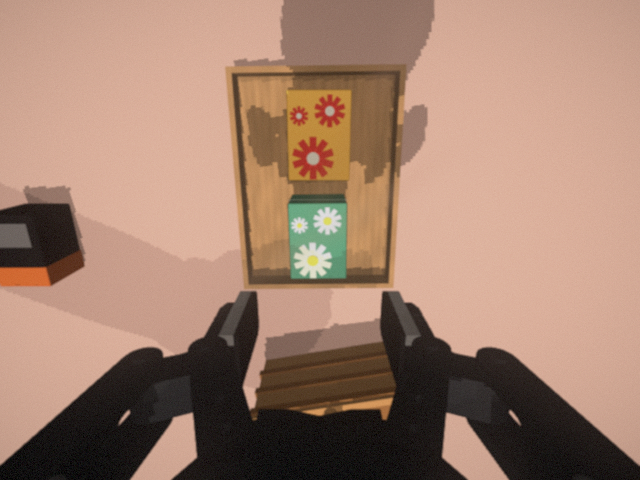

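Both boxes lie flat in the carton with a gap between them: yellow at (287–350, 90–180), green at (290–347, 203–278). Moving to the capped battery.

```bash
python3 -m jog '[[[-0.4,-22.2,0.5,0,0,0],[-0.4,-22.2,0.5,0,0,0],[-0.4,-22.2,0.5,0,0,0],[-0.4,-22.2,0.5,0,0,0],[-0.4,-22.2,0.5,0,0,0],[-0.4,-22.2,0.5,0,0,0],[-0.4,-22.2,0.5,0,0,0],[-0.4,-22.2,0.5,0,0,0]]]' -1 60; python3 plan.py 366 -297 2 82
python3 - <<'E'
from h import *
cv2.imwrite("pics/w8.png",cam("wrist")["frame"][:,:,::-1])
E
```

```text
time_s: 21.4
position: [0.3662, -0.2966, 0.1297]
tcp_rot: [-2.366, -2.055, 0.005]
wrist_force: [0.2, -1.1, 0.0]
opening: 0.0854
grasp_force: 0.0
t 21.4 pos [ 366.2 -296.6  129.7] q6 0.9 open 85.4 grip 0.0
shift [-0.07  0.09 12.77] turn [-0.5 -0.1 -0.1] or [ -0.2   0.7 179.9]
```

View pics/w8.png

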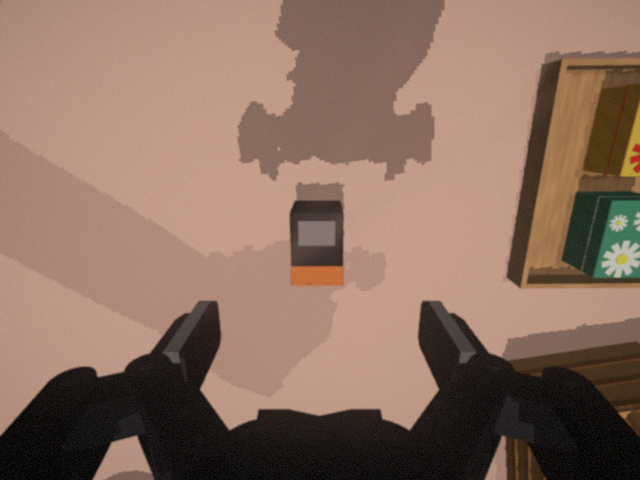

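The capped battery at (290–343, 210–285) is square to the fingers, about 6 mm toward tool -x. I'll correct for that and grasp.

```bash
python3 -m jog '[[[-0.5,0,4,0,0,0],[-0.5,0,8,0,0,0],[-0.5,0,11,0,0,0],[-0.5,0,12.7,0,0,0],[-0.5,0,12.7,0,0,0],[-0.5,0,12.7,0,0,0]]]' -1 60; python3 -m jog '[[[0,0,0,0,0,0],[0,0,0,0,0,0],[0,0,0,0,0,0],[0,0,0,0,0,0],[0,0,0,0,0,0],[0,0,0,0,0,0],[0,0,0,0,0,0],[0,0,0,0,0,0]]]' 1 60;  python3 -m jog '[[[0,0,-1,0,0,0],[0,0,-3,0,0,0],[0,0,-6,0,0,0],[0,0,-9,0,0,0],[0,0,-10,0,0,0],[0,0,-10,0,0,0]]]'; python3 plan.py 632 51 102 91.8
```

```text
time_s: 22.05
position: [0.3644, -0.301, 0.0032]
tcp_rot: [-2.366, -2.055, 0.006]
wrist_force: [-0.2, 0.6, 0.4]
opening: 0.0854
grasp_force: 0.0
time_s: 22.85
position: [0.3642, -0.3016, 0.0042]
tcp_rot: [-2.369, -2.055, 0.006]
wrist_force: [-1.3, -0.0, 6.6]
opening: 0.037
grasp_force: 60.8
time_s: 23.45
position: [0.3654, -0.3023, 0.1047]
tcp_rot: [-2.37, -2.057, 0.006]
wrist_force: [-0.6, -0.3, -2.2]
opening: 0.0374
grasp_force: 60.4
t 23.45 pos [ 365.4 -302.3  104.7] q6 0.89 open 37.4 grip 60.4
shift [38.73 21.42  0.15] turn [-0.3 -0.  -9.9] or [ -0.    0.4 170.1]
```

```bash
python3 -m jog '[[[2,1.1,0,0,0,-1],[5,2.8,0,0,0,-2],[9,5,0,0,0,-3],[13,7.2,0,0,0,-4],[17,9.4,0,0,0,-5],[21,11.6,0,0,0,-6],[25,13.8,0,0,0,-7],[29,16,0,0,0,-8],[33,18.3,0,0,0,-9],[36,19.9,0,0,0,-10]]]'; python3 plan.py 632 51 100 91.8
```

```text
time_s: 24.45
position: [0.6122, 0.0297, 0.0998]
tcp_rot: [-2.175, -2.253, 0.007]
wrist_force: [0.6, -1.1, -1.4]
opening: 0.0372
grasp_force: 60.5
t 24.45 pos [612.2  29.7  99.8] q6 1.48 open 37.2 grip 60.5
shift [ 2.05  2.06 -0.03] turn [-0.6 -0.2  0.2] or [   0.4   -0.9 -179.8]
```

```bash
python3 -m jog '[[[1,1,0,0,0,0],[1.5,1.5,0,0,0,0],[1.5,1.5,0,0,0,0],[1.5,1.5,0,0,0,0]]]'; python3 plan.py 632 51 10 91.8;  python3 - <<'E'
from h import *
cv2.imwrite("pics/w9.png",cam("wrist")["frame"][:,:,::-1])
E
```

```text
time_s: 24.85
position: [0.6254, 0.0419, 0.1012]
tcp_rot: [-2.179, -2.25, 0.008]
wrist_force: [0.8, -0.3, -2.6]
opening: 0.0374
grasp_force: 60.5
t 24.85 pos [625.4  41.9 101.2] q6 1.5 open 37.4 grip 60.5
shift [0.86 0.78 9.11] turn [-0.6 -0.2  0.1] or [   0.3   -0.9 -179.9]
```

View pics/w9.png

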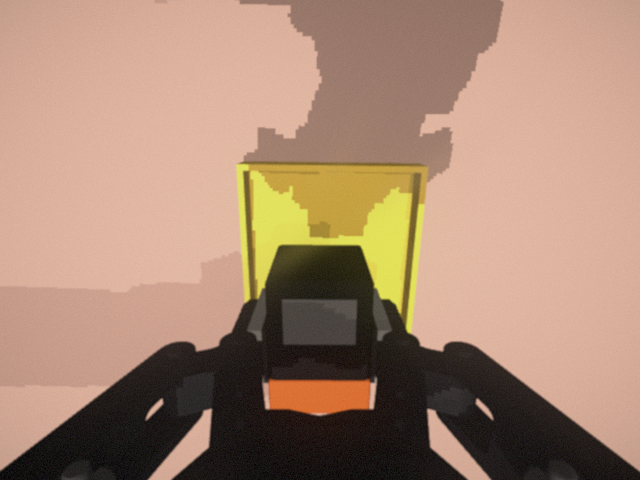

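The held battery is square to the yellow tray, whose far rim is at (238–427, 165) and matches the estimated y of about 98 mm. Moving in 9 mm and lowering.

```bash
python3 -m jog '[[[0.9,0.8,0,0,0,0],[0.9,0.8,3,0,0,0],[0.9,0.8,6,0,0,0],[0.9,0.8,7.5,0,0,0],[0.9,0.8,8.3,0,0,0],[0.9,0.8,8.7,0,0,0],[0.9,0.8,8.8,0,0,0],[0.9,0.8,8.8,0,0,0],[0.9,0.8,8.8,0,0,0]]]';python3 -m jog '[[[0,0,0.1,0,0,0],[0,0,0.2,0,0,0],[0,0,0.2,0,0,0]]]'
```

```text
time_s: 25.8
position: [0.6346, 0.0522, 0.0154]
tcp_rot: [-2.18, -2.253, 0.002]
wrist_force: [0.5, 0.1, -2.1]
opening: 0.0375
grasp_force: 60.6
time_s: 26.1
position: [0.6336, 0.0522, 0.0123]
tcp_rot: [-2.179, -2.252, 0.005]
wrist_force: [-0.2, 0.4, -1.7]
opening: 0.0378
grasp_force: 60.6
```

```bash
python3 -m jog '[[[0,0,0.1,0,0,0],[0,0,0.2,0,0,0],[0,0,0.3,0,0,0],[0,0,0.4,0,0,0],[0,0,0.4,0,0,0]]]'
```

```text
time_s: 26.6
position: [0.6336, 0.0522, 0.0083]
tcp_rot: [-2.179, -2.252, 0.005]
wrist_force: [0.4, -0.4, -0.6]
opening: 0.0373
grasp_force: 60.7
```

```bash
python3 -m jog '[[[0,0,0.1,0,0,0],[0,0,0.1,0,0,0]]]'; python3 -m jog '[[[0,0,0,0,0,0],[0,0,0,0,0,0],[0,0,0,0,0,0],[0,0,0,0,0,0],[0,0,-2,0,0,0],[0,0,-5,0,0,0],[0,0,-9.5,0,0,0],[0,0,-12.5,0,0,0],[0,0,-12.5,0,0,0],[0,0,-12.5,0,0,0]]]' -0.3 60; python3 plan.py 346 279 130 102.5
```

```text
time_s: 26.8
position: [0.6336, 0.0522, 0.0083]
tcp_rot: [-2.179, -2.253, 0.004]
wrist_force: [-2.2, 0.3, 5.1]
opening: 0.0373
grasp_force: 61.5
time_s: 27.8
position: [0.6353, 0.0518, 0.1329]
tcp_rot: [-2.18, -2.253, 0.003]
wrist_force: [0.9, -0.7, -0.5]
opening: 0.0552
grasp_force: 0.0
t 27.8 pos [635.3  51.8 132.9] q6 1.52 open 55.2 grip 0.0
shift [ 23.67 -28.15   0.53] turn [ -0.3  -0.2 -10.6] or [ -0.3   0.4 169.4]
```

```bash
python3 -m jog '[[[23.7,-28.2,0.3,0,0,-10.6],[23.7,-28.2,0.3,0,0,-10.6],[23.7,-28.2,0.3,0,0,-10.6],[23.7,-28.2,0.3,0,0,-10.6],[23.7,-28.2,0.3,0,0,-10.6],[23.7,-28.2,0.3,0,0,-10.6],[23.7,-28.2,0.3,0,0,-10.6],[23.7,-28.2,0.3,0,0,-10.6],[23.7,-28.2,0.3,0,0,-10.6],[23.7,-28.2,0.3,0,0,-10.6]]]' -1 60; python3 plan.py 346 279 2 102.5
python3 - <<'E'
from h import *
f=cam("wrist");cv2.imwrite("pics/w10.png",f["frame"][:,:,::-1])
E
```

```text
time_s: 28.8
position: [0.3441, 0.2788, 0.131]
tcp_rot: [-1.96, -2.444, 0.007]
wrist_force: [-0.1, -0.3, 0.1]
opening: 0.0853
grasp_force: 0.0
t 28.8 pos [344.1 278.8 131. ] q6 1.88 open 85.3 grip 0.0
shift [-0.07  0.3  12.9 ] turn [-0.5 -0.2  0. ] or [   0.3   -0.8 -179.9]
```

View pics/w10.png

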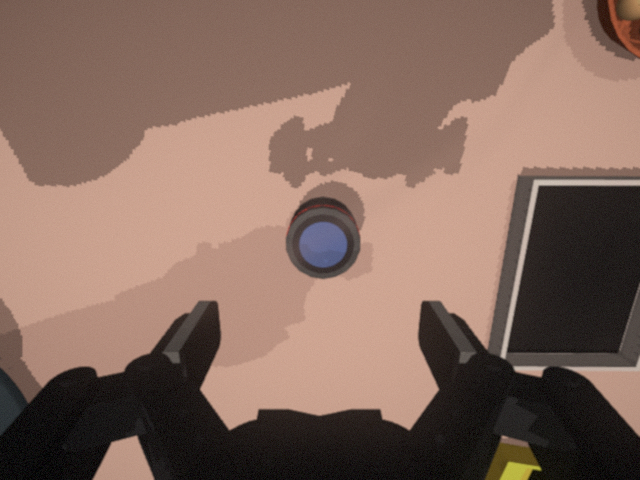

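The lens top is at (323,243), about 3 mm to the tool's +y, which agrees with the plan. Grasping.

```bash
python3 -m jog '[[[0,0.3,4,0,0,0],[0,0.3,8,0,0,0],[0,0.3,11,0,0,0],[0,0.3,12.8,0,0,0],[0,0.3,12.8,0,0,0],[0,0.3,12.8,0,0,0]]]' -1 60; python3 -m jog '[[[0,0,0,0,0,0],[0,0,0,0,0,0],[0,0,0,0,0,0],[0,0,0,0,0,0],[0,0,0,0,0,0],[0,0,0,0,0,0],[0,0,0,0,0,0],[0,0,0,0,0,0]]]' 1 60;  python3 -m jog '[[[0,0,-1,0,0,0],[0,0,-3,0,0,0],[0,0,-6,0,0,0],[0,0,-9,0,0,0],[0,0,-10,0,0,0],[0,0,-10,0,0,0]]]'; python3 plan.py 564 285 102 102.5
```

```text
time_s: 29.45
position: [0.3474, 0.2797, 0.0041]
tcp_rot: [-1.964, -2.442, 0.005]
wrist_force: [-0.4, 0.7, -0.4]
opening: 0.0854
grasp_force: 0.0
time_s: 30.25
position: [0.3478, 0.2809, 0.0056]
tcp_rot: [-1.962, -2.445, -0.0]
wrist_force: [-0.7, -1.7, 6.4]
opening: 0.0527
grasp_force: 62.2
time_s: 30.85
position: [0.349, 0.281, 0.106]
tcp_rot: [-1.962, -2.445, -0.003]
wrist_force: [0.6, 0.3, -1.8]
opening: 0.0524
grasp_force: 63.1
t 30.85 pos [349. 281. 106.] q6 1.88 open 52.4 grip 63.1
shift [-4.26 21.08  0.32] turn [-0.1 -0.4  0. ] or [   0.6   -0.2 -180. ]
```

```bash
python3 -m jog '[[[-0.5,2.5,0,0,0,0],[-1.1,5.5,0,0,0,0],[-1.9,9.5,0,0,0,0],[-2.7,13.5,0,0,0,0],[-3.5,17.5,0,0,0,0],[-4.1,20,0,0,0,0],[-4.3,21.1,0,0,0,0],[-4.3,21.1,0,0,0,0],[-4.3,21.1,0,0,0,0],[-4.3,21.1,0,0,0,0]]]'; python3 plan.py 564 285 10 102.5
python3 - <<'E'
from h import *
f=cam("wrist");cv2.imwrite("pics/w11.png",f["frame"][:,:,::-1])
E
```

```text
time_s: 31.85
position: [0.5611, 0.2836, 0.1016]
tcp_rot: [-1.96, -2.443, 0.007]
wrist_force: [0.1, -0.7, -1.9]
opening: 0.0525
grasp_force: 63.3
t 31.85 pos [561.1 283.6 101.6] q6 1.72 open 52.5 grip 63.3
shift [0.03 0.4  9.15] turn [-0.5 -0.3  0. ] or [   0.4   -0.8 -180. ]
```

View pics/w11.png

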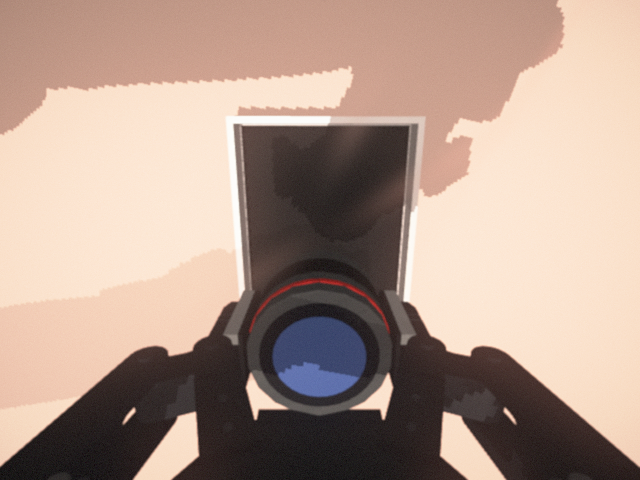

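The lens is held upright over the lens tray, which is centred near column 324 and square, so a +4 mm shift in y centres it. Lowering.

```bash
python3 -m jog '[[[0,0.4,3,0,0,0],[0,0.4,6,0,0,0],[0,0.4,7.5,0,0,0],[0,0.4,8.3,0,0,0],[0,0.4,8.6,0,0,0],[0,0.4,8.8,0,0,0],[0,0.4,8.8,0,0,0],[0,0.4,8.8,0,0,0]]]';python3 -m jog '[[[0,0,0.1,0,0,0],[0,0,0.2,0,0,0],[0,0,0.2,0,0,0]]]'
```

```text
time_s: 32.7
position: [0.5668, 0.2852, 0.0156]
tcp_rot: [-1.962, -2.445, 0.001]
wrist_force: [0.5, 0.3, -1.2]
opening: 0.0528
grasp_force: 63.3
time_s: 33.0
position: [0.566, 0.2849, 0.0125]
tcp_rot: [-1.961, -2.444, 0.004]
wrist_force: [-1.4, 0.2, -2.1]
opening: 0.0527
grasp_force: 63.4
```

```bash
python3 -m jog '[[[0,0,0.1,0,0,0],[0,0,0.2,0,0,0],[0,0,0.25,0,0,0],[0,0,0.3,0,0,0],[0,0,0.3,0,0,0]]]'
```

```text
time_s: 33.5
position: [0.5659, 0.2849, 0.0098]
tcp_rot: [-1.961, -2.444, 0.004]
wrist_force: [-0.9, -0.3, 1.6]
opening: 0.0526
grasp_force: 63.4
```

```bash
python3 -m jog '[[[0,0,0,0,0,0],[0,0,0,0,0,0],[0,0,0,0,0,0],[0,0,0,0,0,0],[0,0,-1,0,0,0],[0,0,-4,0,0,0],[0,0,-8.5,0,0,0],[0,0,-13,0,0,0],[0,0,-18,0,0,0],[0,0,-18,0,0,0]]]' -0.6 60; python3 -m jog '[[[0,-15,0,0,0,0],[0,-15,0,0,0,0],[0,-15,0,0,0,0],[0,-15,0,0,0,0],[0,-15,0,0,0,0],[0,-15,0,0,0,0],[0,-15,0,0,0,0]]]'
python3 - <<'E'
from h import *
f=cam("scene");g=cam("side")
up=lambda i,s:cv2.resize(i[:,:,::-1],None,fx=s,fy=s,interpolation=cv2.INTER_CUBIC)
a=up(f["frame"][190:350,160:500],2.2); b=up(g["frame"][160:380,250:350],1.0)
b=cv2.resize(b,None,fx=1.0,fy=1.0); o=np.zeros((a.shape[0]+b.shape[0],a.shape[1],3),np.uint8); o[:a.shape[0]]=a; o[a.shape[0]:,:b.shape[1]]=b
cv2.imwrite("pics/end.png",o)
E
```

```text
time_s: 34.5
position: [0.5718, 0.286, 0.1991]
tcp_rot: [-1.966, -2.45, -0.017]
wrist_force: [1.1, -0.2, -0.0]
opening: 0.0682
grasp_force: 0.0
time_s: 35.2
position: [0.4232, 0.2526, 0.1913]
tcp_rot: [-1.963, -2.444, -0.0]
wrist_force: [0.3, -0.1, 0.2]
opening: 0.068
grasp_force: 0.0
```

View pics/end.png

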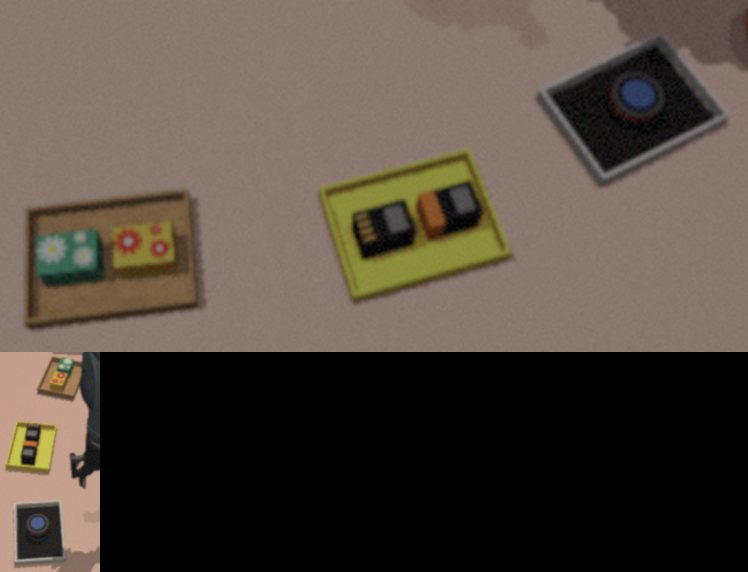

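All five things stand flat and upright in their trays: boxes at (70,255) and (143,247), batteries at (383,228) and (450,210), and the lens at (637,95). The arm is clear, so I'm handing in.

```bash
python3 -c "
from cell import arm
print(arm.close_job())"
```

```text
the job is handed in; nothing more can be done
None
```

I handed the job in at about 35 s: both gift boxes are in the cardboard tray, both batteries in the yellow tray and the lens in the aluminium tray, all flat and upright in the last pictures, with the basket and dish left alone; the hand-in returned no verdict.

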